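Sand a badge block along the fence with a push stick

ROBOT

A 6-joint arm with a two-finger parallel gripper is mounted at the origin on the work surface. World frame = base frame: x ahead of the robot, y to its left, z up, the work surface at z = 0. Lengths are in m, angles in degrees, forces in N, time in s.
With the tool pointing down it reaches from about 0.4 to 0.825 m from the base axis. Payload 7 kg.
Tool frame: the origin (TCP) lies at the very end of the fingers, on their centre line; the grasp point (between the pads) lies 19 mm behind it (ctrl.grip_point_offset is the distance from the TCP to the grasp point, in m); x points along the fingers, z is the direction in which the jaws open and shut, and the axes are right-handed (so a half turn about x gives the same grasp; the last joint's range is limited). The gripper opens to 88 mm and grips with 3 to 60 N. Pads are 19 mm wide; open, the fingers measure 130 mm over their backs; the gripper's body (78 mm by 193 mm) begins 47 mm behind the grasp point.
Start: joints at [80.621, 20.546, 0.682, 0, -70.136, -16.507], TCP at [0.295, 0.607, 0.227] pointing down, gripper open.
Joint ranges: [-176.03, 176.03], [-82.01, 121.73], [-58.28, 71.71], [-173.87, 95.51], [-174.79, -0.11], [-173.66, 173.66]. Speed limits (degrees/s): [136.94, 136.94, 172.46, 180, 180, 180].

INTERFACE

Orientations are given as [roll, pitch, yaw] about the fixed x, y, z axes, in that order (R = Rz(yaw) Ry(pitch) Rx(roll)).
In Python, from plant import get_obs, snapshot, calibration, close_job, ctrl gives the robot as it stands.
- The arm moves only by the tool move_arm, never from a script. Its argument "commands" is a list that holds one entry, the list of rows, each a list of 4 numbers: the shift along the tool's x, y, z in cm, then the turn about the tool's x in rad. In form: [[[dx, dy, dz, spin], ...]]. A call has 1 to 8 rows; each row shifts and turns the commanded pose from where the row before left it, along the tool's axes as they then stand; what a row does not reach is not made up. A row lasts 1/10 s, in which the tool goes at most 50 mm and 8.59 degrees, less where a joint would pass 70% of its speed; a pose out of reach is approached as far as the arm can. A call with a gripper value outside its range is refused whole. "jaw" is the finger opening in cm, from 0 to 8.76, set as the call begins (left out, the last holds). The fingers move at their own pace and stop on an object; the grip force is fixed at half the most. Time passes only in rows, so rows that do not move let the fingers close. It gives the time, the measured TCP pose, the force and the opening at its end, in the units of the state.
- get_obs(): the state, without advancing time (a new reading comes with each control period).
- snapshot(name): name is "side" or "top"; returns (picture, depth): 400x640x3 uint8, red, green, blue; 400x640 float32, m along the optical axis (not along the pixel's ray), 0 where there is no reading.
- calibration(name): a dict with "mtx" (3x3 intrinsics, pixels), "T" (4x4, takes a point from camera to world coordinates). Camera axes: x right, y up, looking along -z (the intrinsics and any distortion apply to the point x, -y, -z); pixel columns grow to the right and rows downward; lengths in m; the calibration is good to about 2 mm. A picture is of the moment at which its call begins. calibration takes no time and is no camera call.
- close_job(): hands the job in, once; it reports no verdict.
The state is a dict: "clock": time; "joint_pos": joint angles; "qvel": joint speeds; "tau": joint torques, N m; "tool_pos": TCP position; "orientation": TCP orientation; "force": force on the tool from outside, world axes, zero at the start; "moment": the same for the moment, N m; "opening": finger opening in m.
Only numpy, scipy, OpenCV 4.12 (cv2) and the standard library are available. Lean on these libraries where they do the work, as an engineer would, in place of code of your own. Each camera call takes 0.05 s, during which the arm holds its last target. There are 200 camera calls.

TASK

Take the orange push stick and, where the wooden block stands, press the block against the brown sandpaper bar of the fence; then feed it slowly along up to the red end stop, keeping it lightly but steadily pressed to the sandpaper all the way, and touching it with the stick only. The bar is clamped a little differently each time, so go by feel. Then stand the push stick upright on the middle of its cork mat and let go; leave the other things alone.

Things in the scene. Friction and masses are not known exactly. Their poses are not given: they have to be found in the camera images.
- board: Fixed plywood sanding board, 380 x 190 x 12 mm, lying on the table. Origin: centre of its underside. x = feed direction (along the fence, towards the red stop), y = towards the fence, z up. Working surface at z = 12 mm. A purple line across the board at x = -60 mm.
- fence: Fixed wooden fence beam, front at board y = +77 mm, 30 mm high, carrying a rigid aluminium bar faced with sandpaper. Origin: beam's front at mid-length, on the working surface; axes as the board. The bar's brown face stands, unmeasured, at board y = +36 to +60 mm at board x = 0, up to 0.04 rad out of parallel, from x = -185 to +155. Find it by touch. Right pressure: 4 to 10 N; under 2 N is not pressed, over 15 N tears it.
- stop: Red rigid end stop, 18 x 85 x 30 mm, fixed on the board across the end of the fence. Origin: middle of the face that the block meets, on the working surface; that face is at x = +160 mm, y -32 to +52 mm of the board. Axes as the board. Bring the block up to it softly, below 25 N.
- block: Loose wooden badge block, 100 x 60 x 32 mm (x, y, z), 0.1 to 0.22 kg, flower inlay on top. Lies on the board's start end, 8 to 55 mm off the sandpaper, up to 0.15 rad askew. Origin: centre of its underside, x along its length (about the feed direction), y to the fence. Pressed on the sandpaper its origin is 30 mm from the paper; at the stop it is at board x = +110 mm.
- push_stick: Loose orange push stick, 0.16 kg, standing upright on the cork mat. Square handle 24 x 24 mm from z = 24 to 105 mm, axis at x = y = 0. Foot 24 mm high, an L from above: a bar x -45 to +45, y -15 to +15 mm, and a rear lug x -45 to -31, y +13 to +45 mm. Origin: underside, on the handle's axis; x = feed direction, y = towards the block, z up. Stands by itself.
- stick_corner (a point): Inner corner of the push stick's L, at (-31, +15, 12) mm of the stick; it takes the block's rear corner on the side away from the fence: the bar's face (stick y = +15 mm) presses the block's long side to the fence, the lug's face (stick x = -31 mm) pushes its rear end.
- mat: Fixed cork mat, 140 x 110 x 5 mm, on the table, the place of the push stick, left or right of the board. Origin: centre of its underside.
- button_jar: Bystander: green jar with a white cap, 68 mm across, 74 mm high, on the other side of the board from the mat. Origin: centre of its underside.
- glue_gun: Bystander: blue glue gun lying on its side beyond the board, about 160 x 130 x 34 mm. Origin: underside, under the middle of the barrel.
- gift_box: Bystander: white box with a red lid, 73 x 123 x 55 mm, beyond the board. Origin: centre of its underside.
Things that resemble listed ones, but are neither listed nor needed, are in the scene too. Several things have the shape of the push_stick; the one meant has the colours described above.

How it is judged (in metres and radians):
On the way, in this order (a step that is already met when the one before it is completed fails the run):
1. the block is pressed on the sandpaper near its start, before feeding (its centre not past board x = -75 mm, over 1.5 N) (x of block in the frame of board below -0.075 m and angle between the x axis of block and the x axis of board, either way round below 0.09 rad and contact force between block and fence above 1.5 N), for 0.3 s.
2. in the first third of the way (centre between board x = -65 and -10 mm) it is pressed on the sandpaper with over 1.5 N (x of block in the frame of board between -0.065 and -0.01 m and contact force between block and fence above 1.5 N), for 0.4 s.
3. in the middle third (centre between board x = -5 and 45 mm) it is pressed on the sandpaper with over 1.5 N (x of block in the frame of board between -0.005 and 0.045 m and contact force between block and fence above 1.5 N), for 0.4 s.
4. in the last third (centre between board x = 50 and 100 mm) it is pressed on the sandpaper with over 1.5 N (x of block in the frame of board between 0.05 and 0.1 m and contact force between block and fence above 1.5 N), for 0.4 s.
5. the block is at the stop, pressed on the sandpaper (x of block in the frame of board above 0.105 m and contact force between block and fence above 1.5 N and angle between the x axis of block and the x axis of board, either way round below 0.09 rad), for 0.2 s.
At the end, for the whole second after the job is handed in: The block lies flat within 6 mm of the stop, by the sandpaper (its centre not over 6 mm short of the board's middle line), straight to the board within 0.09 rad; the push stick stands upright, released, its handle within 30 mm of the mat's centre; all at rest (x of block in the frame of board above 0.104 m and y of block in the frame of board above -0.006 m and angle between the x axis of block and the x axis of board, either way round below 0.09 rad and angle between each of block, push_stick's own z axis and vertical below 0.08 rad and linear speed of each of block, push_stick below 0.01 m/s and horizontal distance between push_stick and mat below 0.03 m and distance between push_stick and mat below 0.032 m); the robot touches nothing.
It fails at once if while being fed (past board x = -70 mm) the block wanders off the sandpaper (its centre over 6 mm short of the board's middle line) or askew (over 0.12 rad from the board) (x of block in the frame of board above -0.07 m and (y of block in the frame of board below -0.006 m or angle between the x axis of block and the x axis of board, either way round above 0.12 rad)).
It fails at once if the block bears on the fence with over 15 N or on the stop with over 25 N (contact force between block and fence above 15 N or contact force between block and stop above 25 N).
It fails at once if the robot touches the block itself (contact force between any of the fingers, the arm and block above 0.5 N).
It fails at once if the block is tipped (over 0.15 rad) (angle between block's own z axis and vertical above 0.15 rad).
It fails at once if the button jar, glue gun or gift box is moved (over 15 mm) (distance of any of button_jar, glue_gun, gift_box from where it was at the start of the episode above 0.015 m).
It also fails if it takes over 66 s, if anything falls off the work surface, if the arm or the gripper's body presses on something with over 40 N, if the wrist force passes 120 N, or if a joint passes its speed limit or range.

## Working session

There is one attempt and no reset: what is moved stays moved. The work goes in short steps, Python scripts to look and compute and a tool call to move; the robot and the scene stay as the last step left them, time stands still between calls to the robot, and variables do not carry over. Pictures are saved under pics/ and viewed, about 8 in all and at most 12, crops included, and the job is handed in when it is done.

Besides the shell and the picture viewer there is one more tool, called as name(argument=value, ...) on one line, values as JSON. move_arm: Moves the arm, as the interface text tells. Its arguments: {"type":"object","properties":{"commands":{"type":"array"},"jaw":{"type":"number"}},"required":["commands"]}

```bash
mkdir -p pics; cat > h.py <<'E'
from plant import get_obs, snapshot, calibration, close_job, ctrl
import numpy as np, cv2
def shot(n,f):
    p,d=snapshot(n); cv2.imwrite('pics/'+f+'.png',p[:,:,::-1]); np.savez('pics/'+f+'.npz',p=p,d=d); return p,d
def world(n,d,u,v,z=None):
    c=calibration(n);K=c['mtx'];T=c['T']
    r=np.array([(u-K[0,2])/K[0,0],-(v-K[1,2])/K[1,1],-1.0])
    if z is None: s=d[int(v),int(u)]
    else:
        w=T[:3,:3]@r; s=(z-T[2,3])/w[2]
    return T[:3,:3]@(r*s)+T[:3,3]
E
python3 - <<'E'
from h import *
for n in('top','side'):
    shot(n,n+'0'); print(n,calibration(n))
print(get_obs())
E
```

```text
top {'mtx': array([[418.11734976,   0.        , 319.17633394],
       [  0.        , 418.11734976, 199.63981613],
       [  0.        ,   0.        ,   1.        ]]), 'T': array([[-0.01733008,  0.99607444, -0.08680651,  0.42824618],
       [-0.99979114, -0.01820426, -0.00928887,  0.03190841],
       [-0.01083265,  0.0866274 ,  0.99618188,  1.28144028],
       [ 0.        ,  0.        ,  0.        ,  1.        ]])}
side {'mtx': array([[504.54362776,   0.        , 326.14075276],
       [  0.        , 504.54362776, 204.62699065],
       [  0.        ,   0.        ,   1.        ]]), 'T': array([[ 0.89948361,  0.32242969, -0.29490394,  0.1509201 ],
       [-0.43692962,  0.65649092, -0.61490826, -0.79556545],
       [-0.00466292,  0.68195217,  0.73138191,  1.02379924],
       [ 0.        ,  0.        ,  0.        ,  1.        ]])}
{'clock': 0.1, 'joint_pos': array([ 8.06214826e+01,  2.05869392e+01,  6.39792458e-01, -1.88040791e-02,
       -7.01360251e+01, -1.65077959e+01]), 'qvel': array([ 0.01366811,  0.0705462 ,  0.04304046,  0.14174077, -0.04697262,
       -0.08531976]), 'tau': array([-9.89323671e-04, -5.84162378e+01,  2.93752509e+01,  7.01550186e+00,
        1.01575954e-02, -6.23212850e-05]), 'tool_pos': array([0.29451408, 0.60687596, 0.22572329]), 'orientation': array([   4.50973545,   89.91496966, -111.38298011]), 'force': array([ 0.55240415, -0.37837063, -0.94487102]), 'moment': array([ 0.02519641, -0.04675441,  0.0261247 ]), 'opening': 0.08744171037225472}
```

View pics/top0.png

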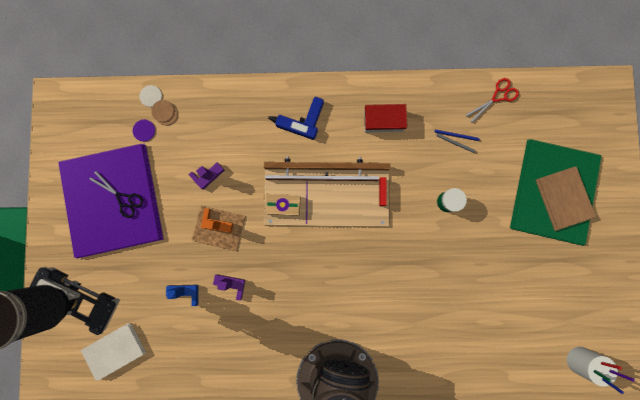

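View pics/side0.png

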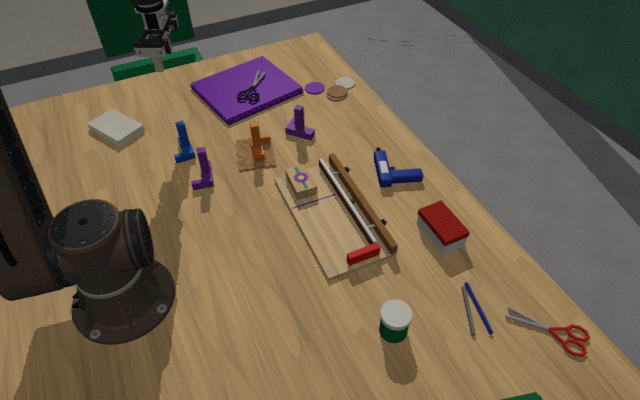

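The top view shows the orange stick on its mat at about (217,228), the block at (283,205), the purple line at x≈306, the red stop at (383,191) and the fence at row ≈165. Feed is along world -y and the fence lies towards world +x. I'll enlarge for readings.

```bash
python3 - <<'E'
import cv2
a=cv2.imread('pics/top0.png')
c=a[150:255,188:300]; c2=a[150:240,255:400]
cv2.imwrite('pics/c1.png',cv2.resize(c,None,fx=5,fy=5,interpolation=cv2.INTER_CUBIC))
cv2.imwrite('pics/c2.png',cv2.resize(c2,None,fx=5,fy=5,interpolation=cv2.INTER_CUBIC))
E
```

```text
(no output)
```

View pics/c1.png

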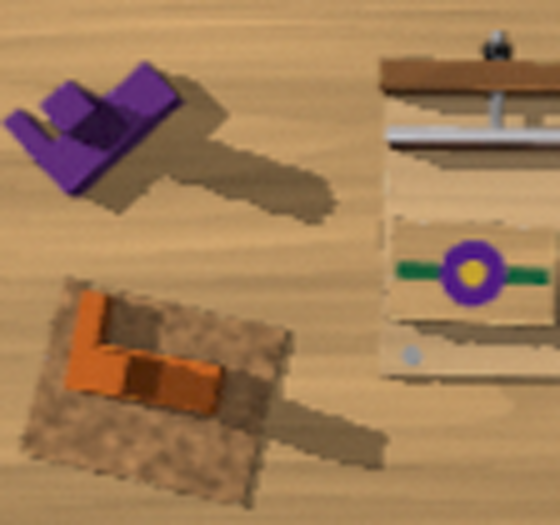

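View pics/c2.png

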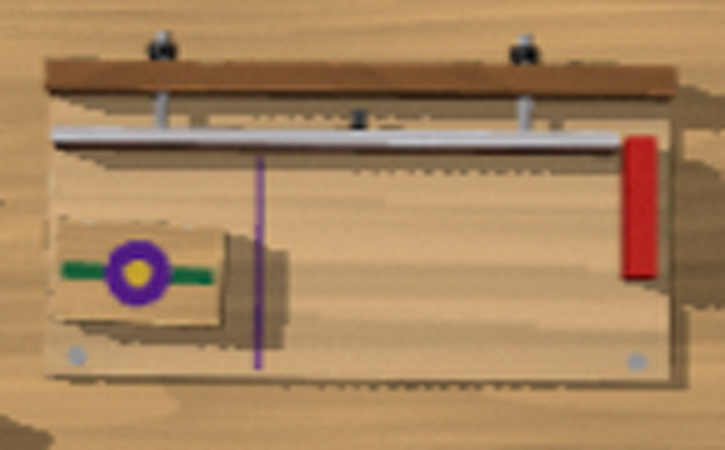

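```bash
cat > m.py <<'E'
from h import *
f=np.load('pics/top0.npz');p,d=f['p'].astype(int),f['d']
def W(u,v,z): return world('top',d,u,v,z)[:2]
def cr(ox,oy,L): return [((x-2)/5+ox,(y-2)/5+oy) for x,y in L]
mat=np.array([W(u,v,.005) for u,v in cr(188,150,[(70,278),(293,333),(250,507),(22,452)])])
print('mat c',mat.mean(0),'edge',mat[1]-mat[0],np.linalg.norm(mat[1]-mat[0]),np.linalg.norm(mat[2]-mat[1]),'ang',np.degrees(np.arctan2(*(mat[1]-mat[0])[::-1])))
blk=np.array([W(u,v,.044) for u,v in cr(255,150,[(60,222),(225,232),(219,326),(55,321)])])
print('blk',blk.mean(0),np.linalg.norm(blk[1]-blk[0]),np.linalg.norm(blk[2]-blk[1]))
for a,b in((0,1),(3,2)): e=blk[b]-blk[a]; print('blk ang',np.degrees(np.arctan2(e[1],e[0])))
st=[(65,270),(212,277)]; st=[W(u,v,.044) for u,v in cr(255,150,st)]; e=st[1]-st[0]; print('stripe ang',np.degrees(np.arctan2(e[1],e[0])), W(*cr(255,150,[(138,272)])[0],.044))
brd=np.array([W(u,v,.012) for u,v in cr(255,150,[(46,377),(672,383)])]); print('board near edge corners',brd,np.linalg.norm(brd[1]-brd[0]))
beam=np.array([W(u,v,.042) for u,v in cr(255,150,[(47,92),(676,96)])]); e=beam[1]-beam[0]; print('beam front top',beam,np.degrees(np.arctan2(e[1],e[0])))
pl=np.array([W(u,v,.012) for u,v in cr(255,150,[(260,160),(258,368)])]);print('purple',pl)
sp=np.array([W(u,v,.042) for u,v in cr(255,150,[(622,138),(623,278)])]);print('stop face top',sp)
bar=np.array([W(u,v,.042) for u,v in cr(255,150,[(55,146),(618,150)])]);print('bar face(?top)',bar)
# stick
R,G,B=p[...,0],p[...,1],p[...,2]
m=(R>110)&(G<0.55*R)&(B<0.3*R)
vs,us=np.nonzero(m); k=(us>190)&(us<250)&(vs>195)&(vs<250)
P=np.array([world('top',d,u,v) for u,v in zip(us[k],vs[k])])
t=P[P[:,2]>.095]; print('handle top n',len(t),t.mean(0),t.min(0),t.max(0))
ft=P[(P[:,2]>.015)&(P[:,2]<.04)]; print(len(ft),cv2.minAreaRect((ft[:,:2]*1000).astype(np.float32)), ft[:,2].mean())
E
python3 m.py
```

```text
mat c [0.45801815 0.35026858] edge [-0.03623725 -0.13711031] 0.141818107297664 0.1085812913929723 ang -104.80435140532447
blk [0.52318578 0.1525221 ] 0.09855749472714091 0.056055474611750505
blk ang -94.53333110709406
blk ang -92.77047818246072
stripe ang -93.77011780720086 [0.52508202 0.15351926]
board near edge corners [[ 0.46466201  0.21319367]
 [ 0.45435437 -0.16608659]] 0.3794203032411508
beam front top [[ 0.6345298   0.20731131]
 [ 0.62491797 -0.16923653]] -91.46222496733486
purple [[0.59497306 0.0812669 ]
 [0.46784588 0.08435315]]
stop face top [[ 0.60021197 -0.13625316]
 [ 0.51643454 -0.13435641]]
bar face(?top) [[ 0.60177638  0.20270858]
 [ 0.59303844 -0.13365581]]
handle top n 69 [0.46783309 0.35420298 0.10861411] [0.45617653 0.34021536 0.09503334] [0.47889503 0.36798234 0.11472008]
199 ((479.5301818847656, 352.131591796875), (91.31739044189453, 57.95551300048828), 75.83097076416016) 0.02861967726174795
```

```bash
cat >> h.py <<'E'
from scipy.spatial.transform import Rotation as Ro
def go(x,y,z,jawdeg=None):
    "print tool-frame shift (cm) and spin (rad) to world target; jawdeg = world heading of tool z (mod 180)"
    o=get_obs(); R=Ro.from_euler('xyz',o['orientation'],degrees=True).as_matrix()
    h=np.degrees(np.arctan2(R[1,2],R[0,2])); d=R.T@(np.array([x,y,z])-o['tool_pos'])*100
    print('t',round(o['clock'],2),'pos',o['tool_pos'].round(4),'F',o['force'].round(2),'M',o['moment'].round(3),'open',round(o['opening'],4))
    print('tool x',R[:,0].round(3),'y',R[:,1].round(3),'z',R[:,2].round(3),'heading z',h.round(2),'q6',o['joint_pos'][5].round(1))
    print('shift cm',d.round(3))
    if jawdeg is not None:
        for j in (jawdeg,jawdeg+180): 
            e=(j-h+180)%360-180; print('spin about tool x (rad, down => -heading)',np.radians(-e).round(3))
E
python3 - <<'E'
from h import *
go(.4665,.355,.13,-14.3)
E
```

```text
t 0.1 pos [0.2945 0.6069 0.2257] F [ 0.55 -0.38 -0.94] M [ 0.025 -0.047  0.026] open 0.0874
tool x [-0.001 -0.001 -1.   ] y [ 0.9   -0.437  0.   ] z [-0.437 -0.9    0.001] heading z -115.89 q6 -16.5
shift cm [ 9.598 26.47  15.135]
spin about tool x (rad, down => -heading) -1.773
spin about tool x (rad, down => -heading) 1.368
```

move_arm(commands=[[[0, 3.3, 1.9, 0], [0, 3.3, 1.9, 0], [0, 3.3, 1.9, 0], [0, 3.3, 1.9, 0], [0, 3.3, 1.9, 0], [0, 3.3, 1.9, 0], [0, 3.3, 1.9, 0], [0, 3.3, 1.9, 0]]])

```text
clock: 0.9
tool_pos: [0.4663, 0.3537, 0.2263]
orientation: [-24.9, 90.0, -140.8]
force: [0.8, 0.5, 0.9]
opening: 0.0875
```

move_arm(commands=[[[0, 0, 0, 0.14], [0, 0, 0, 0.14], [0, 0, 0, 0.14], [0, 0, 0, 0.14], [0, 0, 0, 0.14], [0, 0, 0, 0.14], [0, 0, 0, 0.14], [0, 0, 0, 0.14]]])

```text
clock: 1.7
tool_pos: [0.4656, 0.3551, 0.2261]
orientation: [42.5, 90.0, -137.8]
force: [0.6, -0.1, 0.3]
opening: 0.0875
```

```bash
python3 - <<'E'
from h import *
go(.4665,.355,.13,-14.3)
E
```

```text
t 1.7 pos [0.4656 0.3551 0.2261] F [ 0.55 -0.07  0.27] M [ 0.088 -0.029  0.003] open 0.0875
tool x [-0.001 -0.001 -1.   ] y [-0.007 -1.     0.001] z [-1.     0.007  0.001] heading z 179.61 q6 -56.8
shift cm [ 9.613e+00 -1.000e-03 -9.300e-02]
spin about tool x (rad, down => -heading) -2.899
spin about tool x (rad, down => -heading) 0.243
```

move_arm(commands=[[[2, 0, 0, 0.122], [2, 0, 0, 0.121], [3, 0, 0, 0], [3, 0, 0, 0], [3, 0, 0, 0], [2.5, 0, 0, 0], [1.5, 0, 0, 0], [0.7, 0, 0, 0]]])

```text
clock: 2.5
tool_pos: [0.4651, 0.3542, 0.0475]
orientation: [66.1, 89.8, -127.9]
force: [0.2, -0.1, 0.3]
opening: 0.0879
```

```bash
python3 - <<'E'
from h import *
shot('side','s1');shot('top','t1')
a=cv2.imread('pics/s1.png')[95:195,200:320];b=cv2.imread('pics/t1.png')[185:265,180:260]
cv2.imwrite('pics/c3.png',np.hstack([cv2.resize(a,(480,400),interpolation=2),cv2.resize(b,(400,400),interpolation=2)])[:, :800])
go(.4665,.355,.049,-14.3)
E
```

```text
t 2.6 pos [0.4654 0.3547 0.0486] F [-1.08 -0.99  0.29] M [ 0.07  -0.042  0.02 ] open 0.0876
tool x [-0.001 -0.002 -1.   ] y [-0.242 -0.97   0.002] z [-0.97   0.242  0.001] heading z 166.02 q6 -70.4
shift cm [-0.045 -0.056 -0.095]
spin about tool x (rad, down => -heading) -3.136
spin about tool x (rad, down => -heading) 0.006
```

View pics/c3.png

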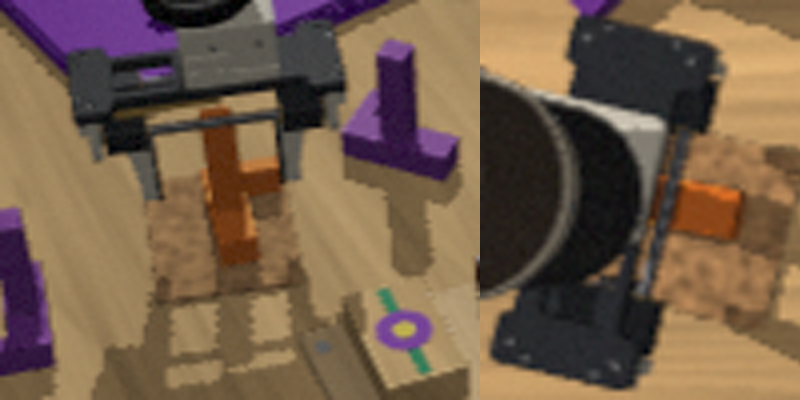

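The crops show the orange handle centred between the open fingers, so I'll close.

move_arm(commands=[[[0, 0, 0, 0], [0, 0, 0, 0], [0, 0, 0, 0], [0, 0, 0, 0], [0, 0, 0, 0], [0, 0, 0, 0]]], jaw=1.5)

```text
clock: 3.2
tool_pos: [0.4659, 0.3553, 0.0498]
orientation: [-112.1, 90.0, 53.9]
force: [-0.1, 0.1, 0.5]
opening: 0.0453
```

```bash
python3 - <<'E'
from h import *
go(.4665,.355,.12,-1.5)
E
```

```text
t 3.2 pos [0.4659 0.3553 0.0498] F [-0.07  0.08  0.52] M [ 0.078 -0.049  0.028] open 0.0453
tool x [ 0.  0. -1.] y [-0.242 -0.97  -0.   ] z [-0.97   0.242 -0.   ] heading z 166.02 q6 -70.4
shift cm [-7.025  0.011 -0.067]
spin about tool x (rad, down => -heading) 2.924
spin about tool x (rad, down => -heading) -0.218
```

Still closing; hold a bit more.

move_arm(commands=[[[0, 0, 0, 0], [0, 0, 0, 0], [0, 0, 0, 0], [0, 0, 0, 0], [0, 0, 0, 0], [0, 0, 0, 0]]])

```text
clock: 3.8
tool_pos: [0.466, 0.3553, 0.0496]
orientation: [-138.5, 90.0, 27.5]
force: [0.7, -0.4, 0.8]
opening: 0.0241
```

move_arm(commands=[[[0, 0, 0, 0], [-0.3, 0, 0, 0], [-1.2, 0, 0, 0], [-1.5, 0, 0, 0], [-1.5, 0, 0, 0], [-1.5, 0, 0, 0], [0, 0, 0, -0.11], [0, 0, 0, -0.11]]])

```text
clock: 4.6
tool_pos: [0.4659, 0.3556, 0.1111]
orientation: [-117.9, 89.9, 61.0]
force: [0.0, -0.4, -2.1]
opening: 0.0241
```

```bash
python3 - <<'E'
from h import *
shot('side','s2');shot('top','t2')
a=cv2.imread('pics/s2.png')[85:205,200:320]
cv2.imwrite('pics/c4.png',cv2.resize(a,(600,600),interpolation=2))
go(.4595,.24,.12,-1.5)
E
```

```text
t 4.7 pos [0.4658 0.3553 0.1105] F [ 0.14 -0.19 -2.  ] M [ 0.08  -0.042 -0.017] open 0.0235
tool x [ 0.     0.001 -1.   ] y [-0.022 -1.    -0.001] z [-1.     0.022 -0.   ] heading z 178.72 q6 -57.7
shift cm [-0.958 11.541  0.372]
spin about tool x (rad, down => -heading) -3.138
spin about tool x (rad, down => -heading) 0.004
```

View pics/c4.png

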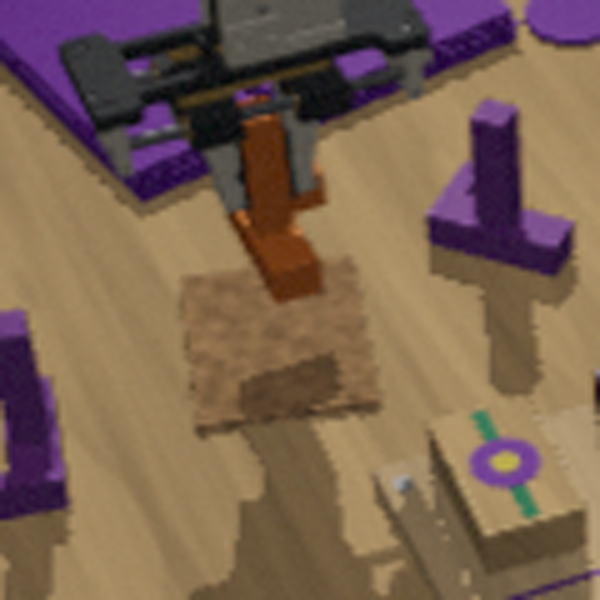

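move_arm(commands=[[[0, 2, 0, 0.008], [0, 3, -0.1, 0], [0, 3, -0.1, 0], [0, 3, -0.1, 0], [0, 3, -0.1, 0], [0, 2, 0, 0], [0, 1.2, 0, 0], [0, 0, 0, 0]]])

```text
clock: 5.5
tool_pos: [0.4644, 0.182, 0.1098]
orientation: [-118.1, 90.0, 59.9]
force: [0.2, -0.4, -0.3]
opening: 0.024
```

```bash
cat >> h.py <<'E'
C=np.array([.554,.021]);EX=np.array([-.0262,-.9997]);EY=np.array([.9997,-.0262])
def st():
    go(.4662,.1834,.0585,-1.74)
    o=get_obs();p=o['tool_pos'][:2]-C
    print('stick board x,y',(p@EX*1000).round(1),(p@EY*1000).round(1),'F feed',(o['force'][:2]@EX).round(2),'F y',(o['force'][:2]@EY).round(2),'z base',((o['tool_pos'][2]-.0446)*1000).round(1))
E
python3 -c "
from h import *
st()"
```

```text
t 5.5 pos [0.4644 0.182  0.1098] F [ 0.24 -0.4  -0.33] M [ 0.126 -0.118  0.026] open 0.024
tool x [ 0.  0. -1.] y [-0.035 -0.999 -0.   ] z [-0.999  0.035 -0.   ] heading z 178.02 q6 -46.0
shift cm [ 5.13  -0.143 -0.171]
spin about tool x (rad, down => -heading) 3.137
spin about tool x (rad, down => -heading) -0.004
stick board x,y -158.6 -93.8 F feed 0.39 F y 0.25 z base 65.2
```

move_arm(commands=[[[0.5, -0.15, 0, -0.004], [1, 0, 0, 0], [1, 0, 0, 0], [1, 0, 0, 0], [1, 0, 0, 0], [0.4, 0, 0, 0], [0.2, 0, 0, 0], [0, 0, 0, 0]]])

```text
clock: 6.3
tool_pos: [0.4646, 0.1847, 0.0583]
orientation: [53.5, 90.0, -128.1]
force: [0.0, 0.8, -2.4]
opening: 0.0242
```

```bash
python3 - <<'E'
from h import *
st()
shot('top','t3');shot('side','s3')
a=cv2.imread('pics/s3.png')[120:240,230:350];b=cv2.imread('pics/t3.png')[165:245,200:300]
cv2.imwrite('pics/c5.png',np.hstack([cv2.resize(a,(400,400),interpolation=2),cv2.resize(b,(400,320),interpolation=2).copy() if 0 else cv2.copyMakeBorder(cv2.resize(b,(400,320),interpolation=2),0,80,0,0,0)]))
E
```

```text
t 6.3 pos [0.4646 0.1847 0.0583] F [ 0.04  0.8  -2.43] M [ 0.08  -0.048  0.002] open 0.0242
tool x [-0. -0. -1.] y [-0.028 -1.     0.   ] z [-1.     0.028  0.   ] heading z 178.4 q6 -45.8
shift cm [-0.016  0.124 -0.167]
spin about tool x (rad, down => -heading) -3.139
spin about tool x (rad, down => -heading) 0.002
stick board x,y -161.3 -93.7 F feed -0.8 F y 0.02 z base 13.7
```

View pics/c5.png

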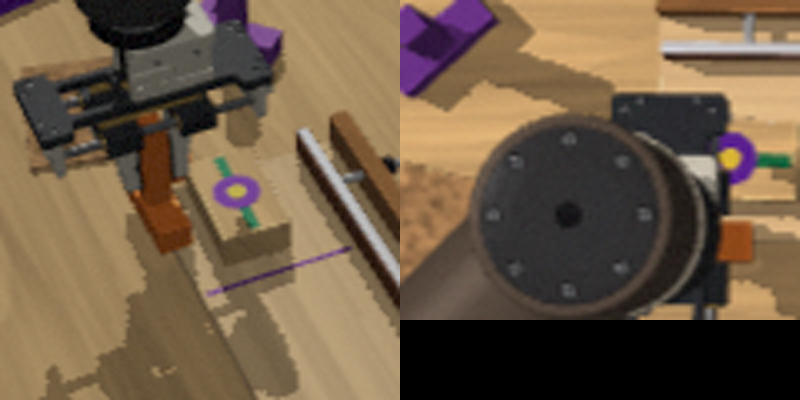

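move_arm(commands=[[[0, 0, -0.4, 0], [0, 0, -0.5, 0], [0, 0, -0.5, 0], [0, 0, -0.5, 0], [0, 0, -0.5, 0], [0, 0, -0.5, 0], [0, 0, -0.5, 0], [0, 0, -0.5, 0]]])

```text
clock: 7.2
tool_pos: [0.504, 0.1836, 0.0584]
orientation: [-131.0, 90.0, 47.4]
force: [-0.7, -0.1, -1.5]
opening: 0.0244
```

move_arm(commands=[[[0, 0, -0.3, 0], [0, 0, -0.3, 0], [0, 0, -0.2, 0], [0, 0, -0.1, 0], [0, 0, -0.1, 0], [0, 0, -0.1, 0], [0, 0, -0.1, 0], [0, 0, 0, 0]]])

```text
clock: 8.0
tool_pos: [0.5157, 0.1833, 0.0586]
orientation: [-168.2, 90.0, 10.2]
force: [-0.5, 0.0, -1.5]
opening: 0.0242
```

```bash
python3 -c "
from h import *
st()"
```

```text
t 8.0 pos [0.5157 0.1833 0.0586] F [-0.5   0.03 -1.52] M [ 0.073  0.108 -0.036] open 0.0242
tool x [ 0.  0. -1.] y [-0.028 -1.    -0.   ] z [-1.     0.028 -0.   ] heading z 178.4 q6 -41.7
shift cm [0.011 0.131 4.95 ]
spin about tool x (rad, down => -heading) -3.139
spin about tool x (rad, down => -heading) 0.002
stick board x,y -161.3 -42.5 F feed -0.02 F y -0.5 z base 14.0
```

move_arm(commands=[[[0, 0, -0.1, 0], [0, 0, -0.1, 0], [0, 0, -0.1, 0], [0, 0, -0.1, 0], [0, 0, -0.1, 0], [0, 0, -0.1, 0], [0, 0, -0.1, 0], [0, 0, 0, 0]]])

```text
clock: 8.8
tool_pos: [0.5227, 0.183, 0.0585]
orientation: [160.3, 90.0, -21.3]
force: [-0.7, -1.1, -1.0]
opening: 0.0237
```

move_arm(commands=[[[0, 0, -0.05, 0], [0, 0, -0.05, 0], [0, 0, -0.05, 0], [0, 0, 0, 0]]])

```text
clock: 9.2
tool_pos: [0.5241, 0.183, 0.0585]
orientation: [139.8, 90.0, -41.8]
force: [-2.3, 0.2, -1.0]
opening: 0.0239
```

move_arm(commands=[[[0, 0, -0.03, 0], [0, 0, -0.03, 0], [0, 0, 0, 0]]])

```text
clock: 9.5
tool_pos: [0.5247, 0.183, 0.0586]
orientation: [-177.0, 90.0, 1.4]
force: [-1.7, -0.1, -2.1]
opening: 0.0243
```

move_arm(commands=[[[0, 0, -0.03, 0], [0, 0, -0.03, 0], [0, 0, 0, 0]]])

```text
clock: 9.8
tool_pos: [0.5253, 0.183, 0.0585]
orientation: [148.9, 90.0, -32.7]
force: [-1.0, -0.5, -0.7]
opening: 0.0236
```

```bash
python3 -c "
from h import *
st()"
```

```text
t 9.8 pos [0.5253 0.183  0.0585] F [-1.05 -0.55 -0.66] M [ 0.019  0.456 -0.069] open 0.0236
tool x [ 0. -0. -1.] y [-0.028 -1.     0.   ] z [-1.     0.028 -0.   ] heading z 178.4 q6 -41.0
shift cm [4.000e-03 1.260e-01 5.908e+00]
spin about tool x (rad, down => -heading) -3.139
spin about tool x (rad, down => -heading) 0.002
stick board x,y -161.2 -32.9 F feed 0.58 F y -1.03 z base 13.9
```

move_arm(commands=[[[0, 0, -0.03, 0], [0, 0, -0.03, 0], [0, 0, 0, 0]]])

```text
clock: 10.1
tool_pos: [0.5259, 0.183, 0.0585]
orientation: [-134.9, 90.0, 43.4]
force: [-1.7, -0.1, -0.8]
opening: 0.0237
```

```bash
python3 -c "
from h import *
st()"
```

```text
t 10.1 pos [0.5259 0.183  0.0585] F [-1.67 -0.13 -0.85] M [ 0.029  0.377 -0.033] open 0.0237
tool x [ 0.  0. -1.] y [-0.028 -1.    -0.   ] z [-1.     0.028 -0.   ] heading z 178.39 q6 -40.9
shift cm [4.000e-03 1.260e-01 5.967e+00]
spin about tool x (rad, down => -heading) -3.139
spin about tool x (rad, down => -heading) 0.002
stick board x,y -161.2 -32.4 F feed 0.17 F y -1.67 z base 13.9
```

move_arm(commands=[[[0, 0, -0.04, 0], [0, 0, -0.04, 0], [0, 0, 0, 0]]])

```text
clock: 10.4
tool_pos: [0.5267, 0.183, 0.0586]
orientation: [-169.8, 90.0, 8.6]
force: [-1.4, -0.4, -1.0]
opening: 0.0237
```

```bash
python3 -c "
from h import *
st()"
```

```text
t 10.4 pos [0.5267 0.183  0.0586] F [-1.38 -0.39 -0.97] M [ 0.034  0.292 -0.027] open 0.0237
tool x [ 0.  0. -1.] y [-0.028 -1.    -0.   ] z [-1.     0.028 -0.   ] heading z 178.39 q6 -40.9
shift cm [5.000e-03 1.260e-01 6.052e+00]
spin about tool x (rad, down => -heading) -3.139
spin about tool x (rad, down => -heading) 0.002
stick board x,y -161.2 -31.5 F feed 0.42 F y -1.37 z base 14.0
```

move_arm(commands=[[[0, 0, -0.04, 0], [0, 0, -0.04, 0], [0, 0, -0.04, 0], [0, 0, 0, 0]]])

```text
clock: 10.8
tool_pos: [0.5276, 0.1829, 0.0586]
orientation: [-0.2, 90.0, 178.2]
force: [-3.8, 1.6, 0.8]
opening: 0.0238
```

move_arm(commands=[[[0, 0, -0.04, 0], [0, 0, -0.04, 0], [0, 0, -0.04, 0], [0, 0, 0, 0]]])

```text
clock: 11.2
tool_pos: [0.5279, 0.1829, 0.0583]
orientation: [7.0, 89.9, -174.6]
force: [-7.0, 2.6, 1.6]
opening: 0.0244
```

```bash
python3 -c "
from h import *
st()"
```

```text
t 11.2 pos [0.5279 0.1829 0.0583] F [-7.05  2.61  1.61] M [ 1.105  2.732 -0.158] open 0.0244
tool x [-0.002 -0.    -1.   ] y [-0.029 -1.     0.   ] z [-1.     0.029  0.002] heading z 178.36 q6 -40.7
shift cm [-0.011  0.122  6.171]
spin about tool x (rad, down => -heading) -3.14
spin about tool x (rad, down => -heading) 0.002
stick board x,y -161.1 -30.3 F feed -2.42 F y -7.12 z base 13.7
```

move_arm(commands=[[[0, 0, 0, 0], [0, 0, 0, 0], [0, 0.1, 0, 0], [0, 0.15, 0, 0], [0, 0.15, 0, 0], [0, 0.15, 0, 0], [0, 0.15, 0, 0], [0, 0.15, 0, 0]]])

```text
clock: 12.0
tool_pos: [0.5277, 0.1747, 0.058]
orientation: [-9.9, 89.9, 168.5]
force: [-6.2, 4.6, -0.5]
opening: 0.024
```

```bash
python3 -c "
from h import *
st()"
```

```text
t 12.0 pos [0.5277 0.1747 0.058 ] F [-6.21  4.63 -0.55] M [ 1.753  2.38  -0.137] open 0.024
tool x [-0.002  0.    -1.   ] y [-0.029 -1.    -0.   ] z [-1.     0.029  0.002] heading z 178.36 q6 -40.0
shift cm [-0.039 -0.697  6.177]
spin about tool x (rad, down => -heading) -3.14
spin about tool x (rad, down => -heading) 0.002
stick board x,y -152.9 -30.3 F feed -4.46 F y -6.33 z base 13.4
```

move_arm(commands=[[[0, 0.2, 0, 0], [0, 0.2, 0, 0], [0, 0.2, 0, 0], [0, 0.2, 0, 0], [0, 0.2, 0, 0], [0, 0.2, 0, 0], [0, 0.2, 0, 0], [0, 0.2, 0, 0]]])

```text
clock: 12.8
tool_pos: [0.5273, 0.1593, 0.0581]
orientation: [-40.3, 89.9, 138.0]
force: [-7.8, 7.6, -0.9]
opening: 0.0236
```

```bash
python3 -c "
from h import *
st()"
```

```text
t 12.8 pos [0.5273 0.1593 0.0581] F [-7.84  7.57 -0.95] M [ 2.961  3.116 -0.017] open 0.0236
tool x [-0.001  0.001 -1.   ] y [-0.028 -1.    -0.001] z [-1.     0.028  0.001] heading z 178.38 q6 -38.6
shift cm [-0.026 -2.234  6.172]
spin about tool x (rad, down => -heading) -3.14
spin about tool x (rad, down => -heading) 0.002
stick board x,y -137.6 -30.4 F feed -7.36 F y -8.04 z base 13.5
```

move_arm(commands=[[[0, 0.2, 0.005, 0], [0, 0.2, 0.005, 0], [0, 0.2, 0.005, 0], [0, 0.2, 0.005, 0], [0, 0.2, 0.005, 0], [0, 0.2, 0.005, 0], [0, 0.2, 0.005, 0], [0, 0.2, 0.005, 0]]])

```text
clock: 13.6
tool_pos: [0.5267, 0.1428, 0.058]
orientation: [-20.8, 89.9, 157.6]
force: [-5.3, 4.9, -1.7]
opening: 0.0241
```

```bash
python3 -c "
from h import *
st()"
```

```text
t 13.6 pos [0.5267 0.1428 0.058 ] F [-5.31  4.87 -1.71] M [ 1.897  2.124 -0.074] open 0.0241
tool x [-0.001  0.001 -1.   ] y [-0.028 -1.    -0.   ] z [-1.     0.028  0.001] heading z 178.38 q6 -37.3
shift cm [-0.036 -3.886  6.158]
spin about tool x (rad, down => -heading) -3.14
spin about tool x (rad, down => -heading) 0.002
stick board x,y -121.1 -30.5 F feed -4.72 F y -5.44 z base 13.4
```

move_arm(commands=[[[0, 0.2, -0.005, 0], [0, 0.2, -0.005, 0], [0, 0.2, 0, 0], [0, 0.2, 0, 0], [0, 0.2, 0, 0], [0, 0.2, 0, 0], [0, 0.2, 0, 0], [0, 0.2, 0, 0]]])

```text
clock: 14.4
tool_pos: [0.5262, 0.1269, 0.0581]
orientation: [-21.9, 89.9, 156.5]
force: [-6.1, 6.4, -1.3]
opening: 0.0238
```

```bash
python3 -c "
from h import *
st()"
```

```text
t 14.4 pos [0.5262 0.1269 0.0581] F [-6.06  6.36 -1.28] M [ 2.263  2.453 -0.011] open 0.0238
tool x [-0.001  0.001 -1.   ] y [-0.028 -1.    -0.001] z [-1.     0.028  0.001] heading z 178.37 q6 -35.8
shift cm [-0.032 -5.48   6.154]
spin about tool x (rad, down => -heading) -3.14
spin about tool x (rad, down => -heading) 0.002
stick board x,y -105.1 -30.6 F feed -6.2 F y -6.23 z base 13.5
```

```bash
python3 - <<'E'
from h import *
shot('side','s4')
a=cv2.imread('pics/s4.png')[130:230,250:370]
cv2.imwrite('pics/c6.png',cv2.resize(a,(720,600),interpolation=2))
E
```

```text
(no output)
```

View pics/c6.png

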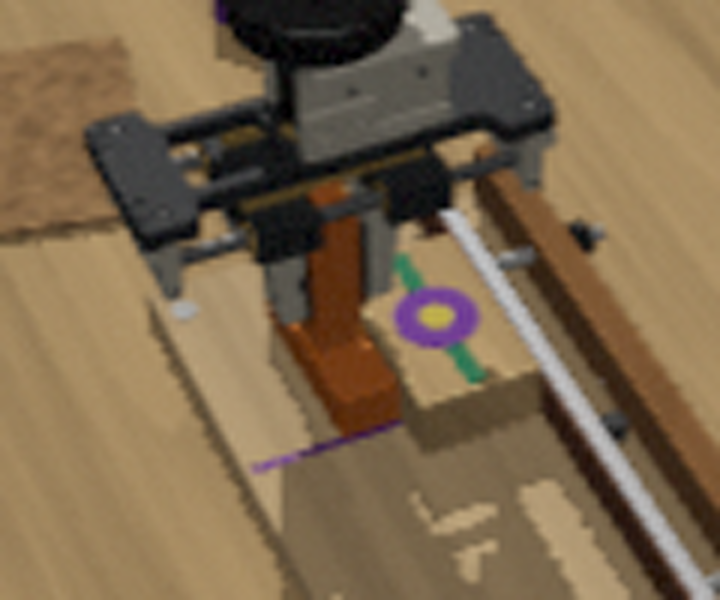

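The block lies flush between the stick and the sandpaper, just past the purple line, so I'll keep feeding.

move_arm(commands=[[[0, 0.2, 0, 0], [0, 0.2, 0, 0], [0, 0.2, 0, 0], [0, 0.2, 0, 0], [0, 0.2, 0, 0], [0, 0.2, 0, 0], [0, 0.2, 0, 0], [0, 0.2, 0, 0]]])

```text
clock: 15.25
tool_pos: [0.5257, 0.1108, 0.058]
orientation: [-18.6, 89.9, 159.8]
force: [-5.9, 6.3, -2.0]
opening: 0.0242
```

```bash
python3 -c "
from h import *
st()" | grep -v spin
```

```text
t 15.25 pos [0.5257 0.1108 0.058 ] F [-5.92  6.28 -2.  ] M [ 2.304  2.466 -0.009] open 0.0242
tool x [-0.002  0.001 -1.   ] y [-0.028 -1.    -0.001] z [-1.     0.028  0.002] heading z 178.37 q6 -34.3
shift cm [-0.032 -7.084  6.15 ]
stick board x,y -89.1 -30.7 F feed -6.12 F y -6.09 z base 13.4
```

Steady. Same again, two calls, checking the force after each.

move_arm(commands=[[[0, 0.2, 0, 0], [0, 0.2, 0, 0], [0, 0.2, 0, 0], [0, 0.2, 0, 0], [0, 0.2, 0, 0], [0, 0.2, 0, 0], [0, 0.2, 0, 0], [0, 0.2, 0, 0]]])

```text
clock: 16.05
tool_pos: [0.5252, 0.0949, 0.0581]
orientation: [-18.6, 89.9, 159.7]
force: [-5.7, 5.9, -1.0]
opening: 0.0237
```

```bash
python3 -c "
from h import *
st()" | grep -v spin
```

```text
t 16.05 pos [0.5252 0.0949 0.0581] F [-5.75  5.86 -0.99] M [ 2.313  2.434 -0.013] open 0.0237
tool x [-0.002  0.001 -1.   ] y [-0.028 -1.    -0.001] z [-1.     0.028  0.002] heading z 178.37 q6 -32.8
shift cm [-0.03  -8.683  6.151]
stick board x,y -73.1 -30.7 F feed -5.71 F y -5.9 z base 13.5
```

move_arm(commands=[[[0, 0.2, 0, 0], [0, 0.2, 0, 0], [0, 0.2, 0, 0], [0, 0.2, 0, 0], [0, 0.2, 0, 0], [0, 0.2, 0, 0], [0, 0.2, 0, 0], [0, 0.2, 0, 0]]])

```text
clock: 16.85
tool_pos: [0.5247, 0.0788, 0.058]
orientation: [-15.1, 89.9, 163.3]
force: [-6.9, 4.3, -1.4]
opening: 0.0239
```

```bash
python3 -c "
from h import *
st()" | grep -v spin
```

```text
t 16.85 pos [0.5247 0.0788 0.058 ] F [-6.92  4.3  -1.38] M [ 2.313  2.402 -0.022] open 0.0239
tool x [-0.002  0.001 -1.   ] y [-0.028 -1.    -0.   ] z [-1.     0.028  0.002] heading z 178.37 q6 -31.2
shift cm [ -0.03  -10.289   6.145]
stick board x,y -57.0 -30.8 F feed -4.12 F y -7.03 z base 13.4
```

move_arm(commands=[[[0, 0.2, 0, 0], [0, 0.2, 0, 0], [0, 0.2, 0, 0], [0, 0.2, 0, 0], [0, 0.2, 0, 0], [0, 0.2, 0, 0], [0, 0.2, 0, 0], [0, 0.2, 0, 0]]])

```text
clock: 17.65
tool_pos: [0.5243, 0.0628, 0.058]
orientation: [-12.5, 89.9, 165.8]
force: [-6.2, 5.7, -1.1]
opening: 0.024
```

move_arm(commands=[[[0, 0.2, 0, 0], [0, 0.2, 0, 0], [0, 0.2, 0, 0], [0, 0.2, 0, 0], [0, 0.2, 0, 0], [0, 0.2, 0, 0], [0, 0.2, 0, 0], [0, 0.2, 0, 0]]])

```text
clock: 18.45
tool_pos: [0.5238, 0.0467, 0.058]
orientation: [-10.7, 89.9, 167.7]
force: [-6.1, 5.7, -1.1]
opening: 0.0238
```

```bash
python3 -c "
from h import *
st()" | grep -v spin
```

```text
t 18.45 pos [0.5238 0.0467 0.058 ] F [-6.13  5.72 -1.08] M [2.207 2.35  0.008] open 0.0238
tool x [-0.002  0.    -1.   ] y [-0.028 -1.    -0.   ] z [-1.     0.028  0.002] heading z 178.38 q6 -28.0
shift cm [ -0.031 -13.496   6.141]
stick board x,y -24.9 -30.9 F feed -5.56 F y -6.28 z base 13.4
```

move_arm(commands=[[[0, 0.2, 0, 0], [0, 0.2, 0, 0], [0, 0.2, 0, 0], [0, 0.2, 0, 0], [0, 0.2, 0, 0], [0, 0.2, 0, 0], [0, 0.2, 0, 0], [0, 0.2, 0, 0]]])

```text
clock: 19.25
tool_pos: [0.5233, 0.0307, 0.058]
orientation: [-10.3, 89.9, 168.1]
force: [-5.6, 5.6, -0.2]
opening: 0.0237
```

move_arm(commands=[[[0, 0.2, 0, 0], [0, 0.2, 0, 0], [0, 0.2, 0, 0], [0, 0.2, 0, 0], [0, 0.2, 0, 0], [0, 0.2, 0, 0], [0, 0.2, 0, 0], [0, 0.2, 0, 0]]])

```text
clock: 20.05
tool_pos: [0.5228, 0.0147, 0.058]
orientation: [-9.7, 89.9, 168.7]
force: [-5.3, 5.1, -0.6]
opening: 0.0238
```

move_arm(commands=[[[0, 0.2, 0, 0], [0, 0.2, 0, 0], [0, 0.2, 0, 0], [0, 0.2, 0, 0], [0, 0.2, 0, 0], [0, 0.2, 0, 0], [0, 0.2, 0, 0], [0, 0.2, 0, 0]]])

```text
clock: 20.85
tool_pos: [0.5224, -0.0013, 0.058]
orientation: [-8.7, 89.9, 169.7]
force: [-5.1, 5.9, -0.6]
opening: 0.0239
```

```bash
python3 -c "
from h import *
st()" | grep -v spin
```

```text
t 20.85 pos [ 0.5224 -0.0013  0.058 ] F [-5.12  5.93 -0.63] M [ 2.098  2.05  -0.02 ] open 0.0239
tool x [-0.002  0.    -1.   ] y [-0.028 -1.    -0.   ] z [-1.     0.028  0.002] heading z 178.37 q6 -22.9
shift cm [ -0.03  -18.302   6.139]
stick board x,y 23.1 -31.0 F feed -5.8 F y -5.28 z base 13.4
```

move_arm(commands=[[[0, 0.2, -0.005, 0], [0, 0.2, -0.005, 0], [0, 0.2, 0, 0], [0, 0.2, 0, 0], [0, 0.2, 0, 0], [0, 0.2, 0, 0], [0, 0.2, 0, 0], [0, 0.2, 0, 0]]])

```text
clock: 21.65
tool_pos: [0.5219, -0.0173, 0.058]
orientation: [-9.5, 89.9, 168.8]
force: [-5.8, 5.2, -0.1]
opening: 0.024
```

move_arm(commands=[[[0, 0.2, 0, 0], [0, 0.2, 0, 0], [0, 0.2, 0, 0], [0, 0.2, 0, 0], [0, 0.2, 0, 0], [0, 0.2, 0, 0], [0, 0.2, 0, 0], [0, 0.2, 0, 0]]])

```text
clock: 22.45
tool_pos: [0.5215, -0.0332, 0.058]
orientation: [-10.5, 89.9, 167.9]
force: [-6.1, 5.7, -1.1]
opening: 0.0238
```

move_arm(commands=[[[0, 0.2, 0, 0], [0, 0.2, 0, 0], [0, 0.2, 0, 0], [0, 0.2, 0, 0], [0, 0.2, 0, 0], [0, 0.2, 0, 0], [0, 0.2, 0, 0], [0, 0.2, 0, 0]]])

```text
clock: 23.25
tool_pos: [0.521, -0.0493, 0.058]
orientation: [-10.3, 89.9, 168.1]
force: [-4.4, 6.1, -0.7]
opening: 0.024
```

```bash
python3 -c "
from h import *
st()" | grep -v spin
```

```text
t 23.25 pos [ 0.521  -0.0493  0.058 ] F [-4.4   6.06 -0.7 ] M [2.232 2.003 0.014] open 0.024
tool x [-0.002  0.    -1.   ] y [-0.028 -1.    -0.   ] z [-1.     0.028  0.002] heading z 178.37 q6 -17.6
shift cm [ -0.026 -23.101   6.141]
stick board x,y 71.1 -31.1 F feed -5.95 F y -4.56 z base 13.4
```

move_arm(commands=[[[0, 0.2, -0.005, 0], [0, 0.15, -0.005, 0], [0, 0.15, 0, 0], [0, 0.15, 0, 0], [0, 0.15, 0, 0], [0, 0.15, 0, 0], [0, 0.15, 0, 0], [0, 0.1, 0, 0]]])

```text
clock: 24.05
tool_pos: [0.5207, -0.0612, 0.058]
orientation: [-11.1, 89.9, 167.3]
force: [-5.9, 6.2, -0.7]
opening: 0.0238
```

move_arm(commands=[[[0, 0.06, 0, 0], [0, 0.06, 0, 0], [0, 0.06, 0, 0], [0, 0.06, 0, 0]]])

```text
clock: 24.45
tool_pos: [0.5206, -0.0635, 0.058]
orientation: [-11.7, 89.9, 166.7]
force: [-5.5, 5.7, -0.5]
opening: 0.0239
```

```bash
python3 -c "
from h import *
st()" | grep -v spin
```

```text
t 24.45 pos [ 0.5206 -0.0635  0.058 ] F [-5.5   5.73 -0.55] M [ 2.38   2.117 -0.016] open 0.0239
tool x [-0.002  0.001 -1.   ] y [-0.028 -1.    -0.   ] z [-1.     0.028  0.002] heading z 178.37 q6 -16.0
shift cm [-2.1000e-02 -2.4526e+01  6.1410e+00]
stick board x,y 85.4 -31.1 F feed -5.59 F y -5.65 z base 13.4
```

move_arm(commands=[[[0, 0.06, 0, 0], [0, 0.06, 0, 0], [0, 0.06, 0, 0], [0, 0.06, 0, 0]]])

```text
clock: 24.85
tool_pos: [0.5206, -0.066, 0.058]
orientation: [-9.7, 89.9, 168.7]
force: [-6.0, 5.5, 0.1]
opening: 0.0239
```

move_arm(commands=[[[0, 0.05, 0, 0], [0, 0.05, 0, 0], [0, 0.05, 0, 0]]])

```text
clock: 25.15
tool_pos: [0.5205, -0.0675, 0.058]
orientation: [-9.4, 89.9, 169.0]
force: [-5.4, 5.1, -0.1]
opening: 0.0235
```

```bash
python3 -c "
from h import *
st()" | grep -v spin
```

```text
t 25.15 pos [ 0.5205 -0.0675  0.058 ] F [-5.43  5.13 -0.14] M [2.248 2.048 0.003] open 0.0235
tool x [-0.002  0.    -1.   ] y [-0.028 -1.    -0.   ] z [-1.     0.028  0.002] heading z 178.37 q6 -15.6
shift cm [ -0.025 -24.923   6.141]
stick board x,y 89.3 -31.2 F feed -4.99 F y -5.56 z base 13.4
```

move_arm(commands=[[[0, 0.05, 0, 0], [0, 0.05, 0, 0], [0, 0.05, 0, 0]]])

```text
clock: 25.45
tool_pos: [0.5205, -0.069, 0.058]
orientation: [-9.6, 89.9, 168.8]
force: [-5.4, 5.2, -0.4]
opening: 0.0237
```

move_arm(commands=[[[0, 0.05, 0, 0], [0, 0.05, 0, 0], [0, 0.05, 0, 0]]])

```text
clock: 25.75
tool_pos: [0.5205, -0.0694, 0.0581]
orientation: [-45.2, 89.8, 133.2]
force: [-8.2, 15.9, 3.1]
opening: 0.0238
```

```bash
python3 -c "
from h import *
st()" | grep -v spin
```

```text
t 25.75 pos [ 0.5205 -0.0694  0.0581] F [-8.23 15.94  3.09] M [6.072 3.027 0.02 ] open 0.0238
tool x [-0.002  0.002 -1.   ] y [-0.029 -1.    -0.002] z [-1.     0.029  0.002] heading z 178.36 q6 -15.2
shift cm [ 1.800e-02 -2.511e+01  6.156e+00]
stick board x,y 91.2 -31.1 F feed -15.72 F y -8.65 z base 13.5
```

move_arm(commands=[[[0, 0, 0, 0], [0, 0, 0, 0], [0, 0, 0, 0], [0, -0.06, 0.03, 0], [0, -0.06, 0.05, 0], [0, -0.1, 0.05, 0], [0, -0.15, 0.1, 0], [0, -0.2, 0.2, 0]]])

```text
clock: 26.55
tool_pos: [0.5185, -0.065, 0.0589]
orientation: [176.4, 89.9, -5.2]
force: [-0.2, 0.7, -1.4]
opening: 0.024
```

```bash
python3 -c "
from h import *
st()" | grep -v spin
```

```text
t 26.55 pos [ 0.5185 -0.065   0.0589] F [-0.19  0.69 -1.37] M [ 0.08  -0.072 -0.012] open 0.024
tool x [ 0.001 -0.    -1.   ] y [-0.028 -1.     0.   ] z [-1.     0.028 -0.001] heading z 178.4 q6 -16.0
shift cm [  0.026 -24.688   5.917]
stick board x,y 86.9 -33.3 F feed -0.68 F y -0.21 z base 14.3
```

move_arm(commands=[[[0, -0.1, 0.3, 0], [0, 0, 0.8, 0], [0, 0, 1, 0], [0, 0, 1.3, 0], [0, 0, 1.3, 0], [0, 0, 1.3, 0], [-1, 0, 0.3, 0], [-2, 0, 0, 0]]])

```text
clock: 27.35
tool_pos: [0.4531, -0.0624, 0.0886]
orientation: [15.8, 89.9, -165.8]
force: [0.1, -1.2, -1.8]
opening: 0.024
```

```bash
python3 - <<'E'
from h import *
st()
shot('side','s5')
a=cv2.imread('pics/s5.png')[160:280,290:430]
cv2.imwrite('pics/c7.png',cv2.resize(a,(700,600),interpolation=2))
E
```

```text
t 27.35 pos [ 0.4531 -0.0624  0.0886] F [ 0.11 -1.2  -1.75] M [ 0.068 -0.13  -0.009] open 0.024
tool x [-0.002 -0.001 -1.   ] y [-0.028 -1.     0.001] z [-1.     0.028  0.002] heading z 178.41 q6 -18.5
shift cm [  2.99  -24.613  -0.639]
spin about tool x (rad, down => -heading) -3.139
spin about tool x (rad, down => -heading) 0.003
stick board x,y 86.1 -98.7 F feed 1.2 F y 0.14 z base 44.0
```

View pics/c7.png

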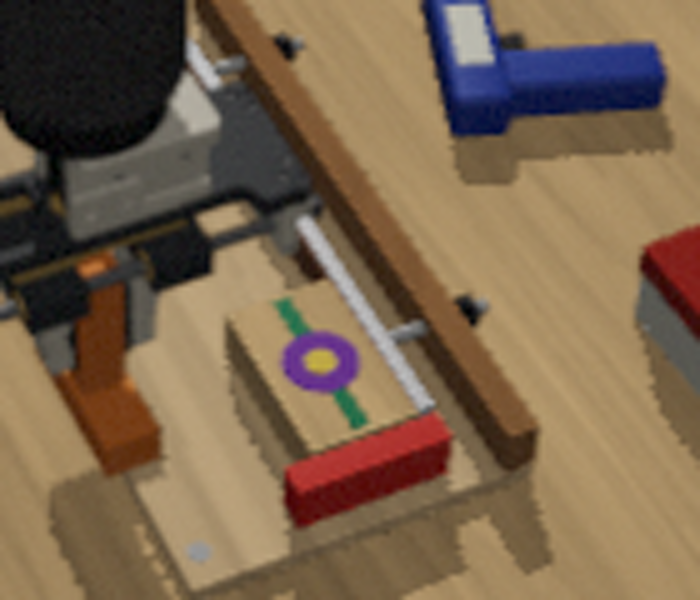

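Block sits flush at the stop and against the sandpaper. Now returning the stick to the mat.

move_arm(commands=[[[-2, -1, 0, 0], [-2, -2.5, 0, 0], [0, -3.5, 0.1, 0], [0, -3.5, 0.1, 0], [0, -3.5, 0.1, 0], [0, -3.5, 0.1, 0], [0, -3.5, 0.1, 0], [0, -3.5, 0.1, 0]]])

```text
clock: 28.2
tool_pos: [0.4556, 0.1846, 0.1296]
orientation: [-143.7, 89.9, 34.7]
force: [-0.3, -0.0, -2.3]
opening: 0.0239
```

move_arm(commands=[[[0, -3.5, 0, 0], [0, -3.5, 0, 0], [0, -3.5, 0, 0], [0, -3, 0, 0], [0, -2, 0, 0], [0, -1, 0, 0], [0, 0, 0, 0], [0, 0, 0, 0]]])

```text
clock: 29.0
tool_pos: [0.46, 0.3469, 0.1285]
orientation: [49.3, 90.0, -132.3]
force: [0.6, -0.4, -1.8]
opening: 0.0241
```

```bash
python3 -c "
from h import *
go(.458,.35,.0497)"
```

```text
t 29.0 pos [0.46   0.3469 0.1285] F [ 0.64 -0.36 -1.85] M [0.018 0.009 0.033] open 0.0241
tool x [-0.    -0.001 -1.   ] y [-0.028 -1.     0.001] z [-1.     0.028  0.   ] heading z 178.38 q6 -58.1
shift cm [ 7.883 -0.31   0.206]
```

move_arm(commands=[[[1, -0.3, 0.2, 0], [2, 0, 0, 0], [2, 0, 0, 0], [1.5, 0, 0, 0], [0.8, 0, 0, 0], [0.3, 0, 0, 0], [0.2, 0, 0, 0], [0, 0, 0, 0]]])

```text
clock: 29.8
tool_pos: [0.4585, 0.351, 0.0509]
orientation: [-125.7, 90.0, 52.7]
force: [0.0, 0.1, -1.8]
opening: 0.0237
```

```bash
python3 -c "
from h import *
go(.458,.35,.0497)"
```

```text
t 29.8 pos [0.4585 0.351  0.0509] F [ 0.03  0.14 -1.82] M [ 0.077 -0.061  0.011] open 0.0237
tool x [ 0.     0.001 -1.   ] y [-0.028 -1.    -0.001] z [-1.     0.028 -0.   ] heading z 178.39 q6 -58.5
shift cm [0.122 0.098 0.049]
```

move_arm(commands=[[[0.05, 0, 0, 0], [0.04, 0, 0, 0], [0.03, 0, 0, 0], [0.03, 0, 0, 0], [0, 0, 0, 0]]])

```text
clock: 30.3
tool_pos: [0.4584, 0.351, 0.0496]
orientation: [-135.9, 90.0, 42.5]
force: [-1.6, 0.2, 4.5]
opening: 0.0239
```

Foot touched down (Fz +4.5 N). Release.

move_arm(commands=[[[0, 0, 0, 0], [0, 0, 0, 0], [0, 0, 0, 0], [0, 0, 0, 0], [0, 0, 0, 0], [0, 0, 0, 0], [0, 0, 0, 0], [0, 0, 0, 0]]], jaw=8.7)

```text
clock: 31.1
tool_pos: [0.4583, 0.3508, 0.049]
orientation: [41.4, 90.0, -140.2]
force: [-0.3, 0.5, -0.4]
opening: 0.0824
```

move_arm(commands=[[[0, 0, 0, 0], [0, 0, 0, 0], [-0.5, 0, 0, 0], [-1.5, 0, 0, 0], [-3, 0, 0, 0], [-4, 0, 0, 0], [-4, 0, 0, 0], [0, 0, 0, 0]]])

```text
clock: 31.9
tool_pos: [0.4607, 0.3532, 0.1857]
orientation: [-131.9, 89.4, 46.5]
force: [0.5, 0.0, 0.0]
opening: 0.0873
```

move_arm(commands=[[[-1, -2, 2, 0], [0, -2, 3, 0], [0, -2, 3, 0], [0, -2, 3, 0], [0, -2, 3, 0], [0, -2, 2, 0], [0, 0, 0, 0], [0, 0, 0, 0]]])

```text
clock: 32.7
tool_pos: [0.3012, 0.4756, 0.1892]
orientation: [150.8, 90.0, -30.7]
force: [1.0, 0.5, 0.1]
opening: 0.087
```

```bash
python3 - <<'E'
from h import *
go(.458,.35,.05)
p,d=shot('side','s6'); t,dt=shot('top','t6')
a=cv2.imread('pics/s6.png')[85:285,190:490]
cv2.imwrite('pics/c8.png',cv2.resize(a,(800,533),interpolation=2))
P=[world('top',dt,u,v) for v in range(195,250) for u in range(190,250) if t[v,u,0]>110 and t[v,u,1]<.55*t[v,u,0] and t[v,u,2]<.3*t[v,u,0]]
P=np.array(P);h=P[P[:,2]>.095];print('handle top',len(h),h.mean(0) if len(h) else '')
E
```

```text
t 32.7 pos [0.3012 0.4756 0.1892] F [0.99 0.46 0.12] M [ 0.075 -0.064 -0.074] open 0.087
tool x [ 0. -0. -1.] y [-0.026 -1.     0.   ] z [-1.     0.026 -0.   ] heading z 178.49 q6 -79.1
shift cm [ 13.915  12.136 -16.007]
handle top 66 [0.45780938 0.35157502 0.1091113 ]
```

View pics/c8.png

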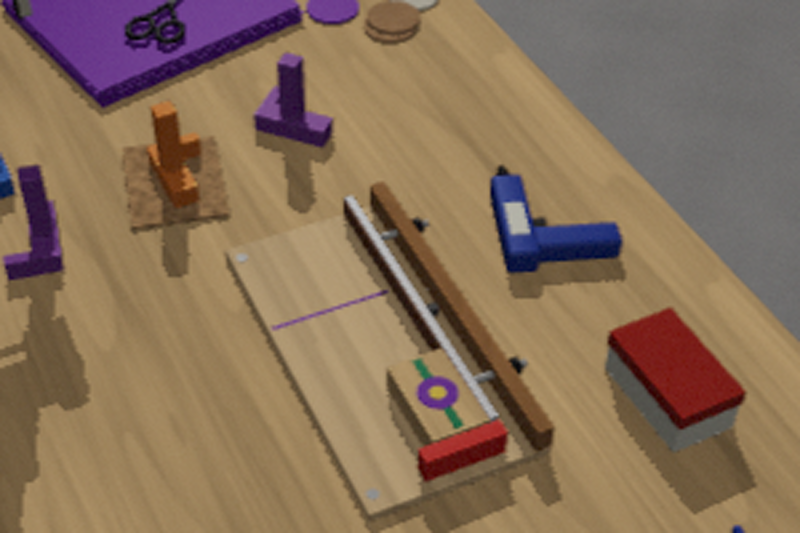

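The stick stands upright on the mat's centre, the block is at the stop against the sandpaper, and nothing else has moved.

```bash
python3 -c "
from h import *
print(close_job())"
```

```text
the job is handed in; nothing more can be done
None
```

I fed the block along the sandpaper to the red stop with the orange push stick, then stood the stick back on its mat and handed the job in at about 33 s. No verdict was reported.

- **Pressing and feeding:** The sandpaper face turned up by touch at about board y = +45 mm, nearly parallel to the board. The press force read at the wrist stayed between about 4.5 and 8 N while feeding.
- **At the stop:** Contact there raised the press reading to about 8.7 N. The total feed force was about 16 N, so roughly 10 N bore on the stop.
- **Last checks:** The final picture shows the block flush with the stop and the sandpaper. The stick stands upright and released, its handle about 1.5 mm from the mat's measured centre. The glue gun and gift box look undisturbed; the jar was not in that last view, but the arm never went near it.
- **Not exact:** The force readings carried noise of about 0.7 N, and just before contact, sliding friction of 1 to 2 N looked like a light touch. I settled it by the wrist moment. No check failed.

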